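# Hang the red lantern on the lantern post

### The job

Hang the red lantern by the wooden bar of its handle on the hook under the arm of the wooden lantern post. Keep the lantern upright while you carry it, let its weight down gently onto the hook, and leave it hanging there straight and still. Leave the blue lantern, the bowl of balls, the tin and the gold star where they stand.

Things in the scene. Friction and masses are not known exactly. Their poses are not given: they have to be found in the camera images.
- red_lantern_mid (a point): Middle of the loose red lantern, 98 mm above its underside; z its own up, x along the handle bar, roughly away from the robot at the start. 0.3 to 0.5 kg. Square body 100 x 100 mm (eaves 116 mm along x), 90 mm high; low roof and chimney to 112 mm. Stiff handle (does not swing), 197 mm high over all: two upright straps joined by a bar on top, open between bar and roof. Starts upright.
- red_lantern_bar (a point): Middle of the red lantern's handle bar, 190 mm above its underside; same axes. Round dark wooden bar along x, 10 mm in diameter, 100 mm clear between the two straps.
- red_lantern_strap (a point): Middle of the free length of one strap of the red lantern's handle, the one nearer the robot at the start: 54 mm to the -x side of the centre line, 50 mm below the bar's axis; same axes. Each strap is a flat upright steel bar 14 mm wide (y) and 8 mm thick (x), from the eaves to 197 mm above the underside; the other is its mirror image at +x.
- hook_seat (a point): Where the middle of the bar's axis lies when hung on the hook. Axes of the post: -x along the arm to its free end (roughly towards the robot), +y the hook's open side, z up. The hook is a J of 8 mm round brass in the y-z plane; the bend's radius is 24 mm at the rod's axis, its lowest point 9 mm below the seat; the shank rises to the arm 24 mm to the -y side of the seat.
- hook_tip (a point): Top of the hook's free tip: 30 mm to the +y side of the seat and 31 mm above it. The bar, lying along the arm, goes in sideways from +y between this tip and the arm, then down into the bend. Axes of the post.
- beam_end (a point): Middle of the lower edge at the free end of the post's arm: 50 mm past the hook seat along -x, 86 mm above it, 24 mm to its -y side. The arm is a level wooden beam along x, 30 mm wide (y) and 32 mm high, right above the hook. Axes of the post.
- post: Lantern post, firm, does not move; origin under the centre of its foot; same axes as hook_seat. Marble foot radius 85 mm, 22 mm high; upright 36 x 36 mm; arm from 50 mm behind the upright's axis to 175 mm in front (-x) of it, 335 to 367 mm above the table; a short slanting brace below the arm within 80 mm of the upright. The hook hangs 125 mm in front of the upright's axis.
- blue_lantern_mid (a point): Middle of a blue lantern of the same make and size as the red one (197 mm high); loose; to be left alone.
- bauble_bowl: White bowl, 150 mm across, with blue and silver balls fixed in it, about 105 mm high over all; origin at the centre of its underside; loose; to be left alone.
- tin: Round green biscuit tin with a gold lid, 100 mm across and 51 mm high; origin at the centre of its underside; loose; to be left alone.
- star: Gold metal star lying flat, 145 mm across, 12 mm thick; origin at the centre of its underside; loose; to be left alone.
Not all that is in view belongs to the job. What is shaped like the part that bears red_lantern_mid but turquoise is not meant.

How it is judged:
By the outcome, as a careful person would: the job done as asked, in the order asked, and still so for the second after the job is handed in, with the robot touching nothing.
It also fails if it takes over 58 s, if anything falls off the work surface, if the arm or the gripper's body presses on something with over 40 N, if the wrist force passes 120 N, or if a joint passes its speed limit or range.

### The arm

A 6-joint arm with a two-finger parallel gripper is mounted at the origin on the work surface. World frame = base frame: x ahead of the robot, y to its left, z up, the work surface at z = 0. Lengths are in m, angles in degrees, forces in N, time in s.
With the tool pointing down it reaches from about 0.375 to 0.825 m from the base axis. Payload 5.5 kg.
Tool frame: the origin (TCP) lies on the centre line of the jaws, within the pads' length; the fingertips stand 8 mm ahead of it and the grasp point (between the pads) lies 11 mm behind it; z points along the fingers, y is the line along which they close (so a half turn about z gives the same grasp; the last joint's range is limited). The gripper opens to 85 mm and grips with 20 to 120 N. Pads are 22 mm wide; open, the fingers measure 114 mm over their backs; the gripper's body (76 mm by 85 mm) begins 54 mm behind the grasp point. The pads swing forward as they close: fully open they stand 13 mm farther back than shut.
Start: joints at [-64.744, 17.962, -2.699, 69.339, 0, 90], TCP at [0.256, -0.543, 0.239] pointing down, gripper open.
Joint ranges: [-152.73, 152.73], [-39.44, 99.34], [-58.76, 71.6], [-118.89, 123.64], [-81.53, 83.1], [-180, 180]. Speed limits (degrees/s): [136.94, 136.94, 172.46, 180, 180, 180].

### API

Orientations are given as a 3x3 rotation matrix whose columns are the frame's x, y, z axes.
In Python, from cell import telemetry, viewer, workorder gives the robot as it stands.
- The arm moves only by the tool apply_moves, never from a script. Its argument "rows" is a list of rows, each a list of 7 numbers: the turn, a rotation vector about the tool's x, y, z in rad, then the shift along the tool's x, y, z in cm, then the opening in per cent of the stroke, from 0 (shut) to 100 (fully open). A call has 1 to 12 rows; each row is the pose to reach, as a shift and turn from the pose commanded when the call began, along the tool's axes at that moment; what a row does not reach only later rows make up. A row lasts 1/10 s, in which the tool goes at most 50 mm and 8.59 degrees, less where a joint would pass 70% of its speed; a pose out of reach is approached as far as the arm can. A call with a gripper value outside its range is refused whole. The fingers move at their own pace and stop on an object; "newtons" is the grip in N (left out, the last holds). Time passes only in rows, so rows that repeat a pose let the fingers close. It gives the time, the measured TCP pose, the force, the opening and the grip force at its end, in the units of the state.
- telemetry.read_state(): the state, without advancing time (a new reading comes with each control period).
- viewer.read_camera(name): name is "side" or "top" or "wrist"; returns the picture (384x512x3 uint8, red, green, blue); there is no depth.
- viewer.get_calibration(name): a dict with "camera_matrix" (3x3 intrinsics, pixels), "distortion" ([k1, k2, p1, p2, k3] as OpenCV has them; the pictures are not rectified), "world_to_cam" (4x4, takes a point from world to camera coordinates). Camera axes: x right, y up, looking along -z (the intrinsics and any distortion apply to the point x, -y, -z); pixel columns grow to the right and rows downward; lengths in m; the calibration is good to about 2 mm. A picture is of the moment at which its call begins: read the wrist's pose just before it. get_calibration takes no time and is no camera call; for the wrist camera it gives the pose at the moment of the call.
- workorder.finish_job(): hands the job in; it is judged then, once.
The state is a dict: "time": time; "q": joint angles; "joint_vel": joint speeds; "effort": joint torques, N m; "tcp_pos": TCP position; "ee_rot": TCP orientation; "force": force on the tool from outside, world axes, zero at the start; "ft_torque": the same for the moment, N m; "width": opening from 0.0 (shut) to 1.0 (fully open); "grasp_force": force on a finger pad.
Only numpy, scipy, OpenCV 4.12 (cv2) and the standard library are available. Lean on these libraries where they do the work, as an engineer would, in place of code of your own. Each camera call takes 0.05 s, during which the arm holds its last target. There are 200 camera calls.

## Working session

There is one attempt and no reset: what is moved stays moved. The work goes in short steps, Python scripts to look and compute and a tool call to move; the robot and the scene stay as the last step left them, time stands still between calls to the robot, and variables do not carry over. Pictures are saved under pics/ and viewed, at most 10 in all, crops included, and the job is handed in when it is done.

Besides the shell and the picture viewer there is one more tool, called after "Request:" by a JSON object that holds its "api" and its "payload", one argument or row to a line. apply_moves: Moves the arm, as the interface text tells. Its arguments: {"type":"object","properties":{"rows":{"type":"array"},"newtons":{"type":"number"}},"required":["rows"]}

```bash
ls; mkdir -p pics
cat > h.py <<'E'
import numpy as np, cv2
from cell import telemetry, viewer, workorder
def ray(cal,uv):
    K=np.array(cal["camera_matrix"]);D=np.array(cal["distortion"]);T=np.array(cal["world_to_cam"])
    p=cv2.undistortPoints(np.array([[uv]],float),K,D)[0,0]
    d=T[:3,:3].T@np.array([p[0],-p[1],-1.]); o=-T[:3,:3].T@T[:3,3]
    return o,d/np.linalg.norm(d)
def onz(cal,uv,z):
    o,d=ray(cal,uv); return o+d*(z-o[2])/d[2]
def tri(rs):
    A=sum(np.eye(3)-np.outer(d,d) for o,d in rs); b=sum((np.eye(3)-np.outer(d,d))@o for o,d in rs)
    return np.linalg.solve(A,b)
def proj(cal,P):
    K=np.array(cal["camera_matrix"]);D=np.array(cal["distortion"]);T=np.array(cal["world_to_cam"])
    c=T[:3,:3]@np.asarray(P,float)+T[:3,3]
    return cv2.projectPoints(np.array([[c[0],-c[1],-c[2]]]),np.zeros(3),np.zeros(3),K,D)[0].ravel()
E
python3 - <<'E'
from h import *
print(telemetry.read_state())
for n in("side","top","wrist"):
    im=viewer.read_camera(n); cv2.imwrite(f"pics/{n}0.png",im[...,::-1])
    c=viewer.get_calibration(n); T=np.array(c["world_to_cam"]); print(n,-T[:3,:3].T@T[:3,3],T[:3,:3],c["camera_matrix"])
a=np.vstack([cv2.imread("pics/side0.png"),cv2.imread("pics/top0.png")])
E
```

```text
pics
{'time': 0.0, 'q': array([-6.47434603e+01,  1.80036332e+01, -2.75548637e+00,  6.93383101e+01,
       -1.45484242e-03,  8.99995861e+01]), 'joint_vel': array([ 0.07671856,  0.06488998,  0.00120736, -0.04431117, -0.03437008,
       -0.01623614]), 'effort': array([-3.57829094e-04, -5.39592505e+01,  3.39747047e+01,  1.92263431e-02,
       -1.28468573e-04,  4.46288723e-06]), 'tcp_pos': array([ 0.25575487, -0.54213674,  0.23843075]), 'ee_rot': array([[ 9.04403350e-01,  4.26677888e-01, -7.48506751e-04],
       [ 4.26678544e-01, -9.04402061e-01,  1.52708073e-03],
       [-2.53794691e-05, -1.70046870e-03, -9.99998554e-01]]), 'force': array([ 0.84419751, -0.00514198,  0.34061495]), 'ft_torque': array([ 0.02738174,  0.01927616, -0.01023718]), 'grasp_force': 0.0, 'width': 0.9997711507722387}
side [ 0.21561971 -0.83522518  1.46163936] [[ 0.94516    -0.32617928 -0.01672273]
 [ 0.26619992  0.73967152  0.61808062]
 [-0.18923576 -0.58863667  0.78593683]] [[493.08989044   0.         259.45734685]
 [  0.         493.08989044 198.36748148]
 [  0.           0.           1.        ]]
top [0.47610554 0.0877821  1.41801911] [[ 0.02012663 -0.99948738 -0.02489753]
 [ 0.99841162  0.01878179  0.0531177 ]
 [-0.05262285 -0.02592706  0.99827783]] [[457.29177274   0.         252.32746519]
 [  0.         457.29177274 188.11867808]
 [  0.           0.           1.        ]]
wrist [ 0.32612887 -0.50937493  0.37371468] [[ 0.42436721 -0.90548557 -0.00289074]
 [ 0.86202824  0.40497346 -0.30480125]
 [ 0.27716381  0.12685576  0.95241159]] [[324.62765169   0.         260.74201724]
 [  0.         324.62765169 193.8732631 ]
 [  0.           0.           1.        ]]
```

View pics/side0.png

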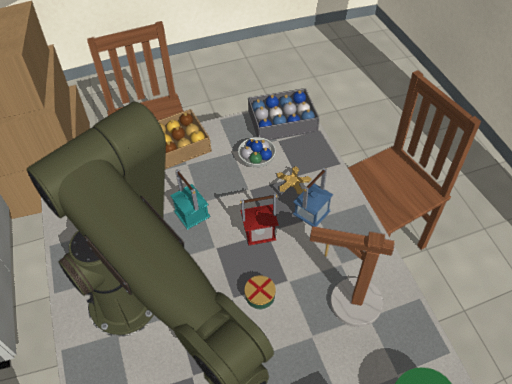

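View pics/top0.png

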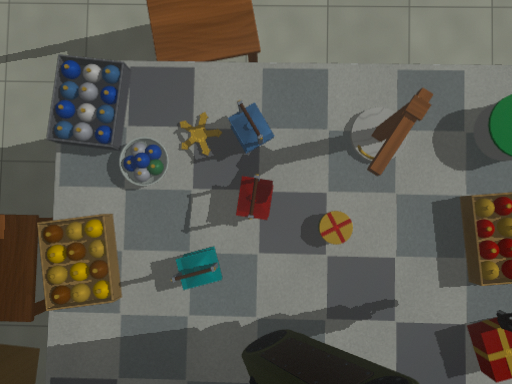

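The side view shows the post (arm end near 313,235; knob end near 390,243) and the lanterns. The candidates are red at side (260,222)/top (255,198), blue at side (313,203)/top (250,127), and turquoise at side (190,205)/top (199,268). The red one fits the description. The tin is at top (335,228), the bowl at (143,162) and the star at (200,134). I'll confirm with one enlarged crop.

Run:
```python
import cv2,numpy as np
s=cv2.imread("pics/side0.png");t=cv2.imread("pics/top0.png")
def c(im,x,y,w,h,k): return cv2.resize(im[y:y+h,x:x+w],(400,300),interpolation=cv2.INTER_CUBIC)
m=np.vstack([np.hstack([c(t,225,165,60,60*3//4,0),c(t,345,80,100,102*3//4,0)]),np.hstack([c(s,220,187,80,60,0),c(s,300,220,100,75,0)])])
cv2.imwrite("pics/crop1.png",m)
```

```text
(no output)
```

View pics/crop1.png

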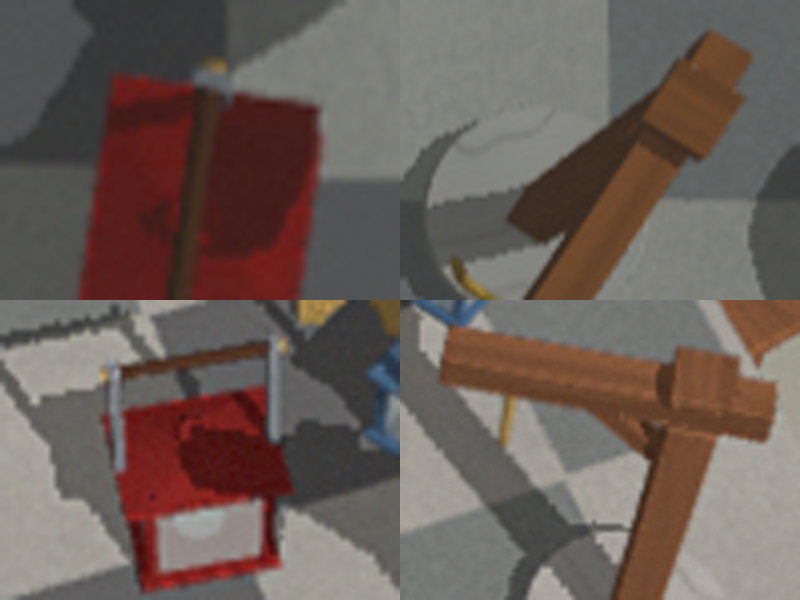

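The crop confirms the red lantern (solid red body, dark wooden bar running roughly away from the robot) and shows the brass hook left of the beam in the top view. Next I'll measure the bar and the beam.

Run:
```python
from h import *
C={n:viewer.get_calibration(n) for n in("side","top")}
I={n:cv2.imread(f"pics/{n}0.png") for n in C}
def brown(n,box,big,lo,hi):
    x,y,w,h=box; hsv=cv2.cvtColor(I[n][y:y+h,x:x+w],cv2.COLOR_BGR2HSV)
    m=cv2.inRange(hsv,np.array(lo),np.array(hi)); k,l,s,c=cv2.connectedComponentsWithStats(m)
    i=1+s[1:,4].argmax(); p=np.argwhere(l==i)[:,::-1]+[x,y]; return p
for n,b in(("side",(238,190,42,20)),("top",(243,168,25,55))):
    p=brown(n,b,0,(5,60,20),(20,255,140)).astype(float); c=p.mean(0); u=np.linalg.svd(p-c)[2][0]; t=(p-c)@u
    e=[onz(C[n],c+u*k,.19) for k in(t.min(),t.max())]
    d=e[1]-e[0]; print(n,"bar",len(p),c,e,(e[0]+e[1])/2,np.linalg.norm(d),np.degrees(np.arctan(d[1]/d[0])))
p=brown("top",(365,85,70,95),0,(5,90,60),(18,255,255)).astype(np.int32)
print("beam top rect",cv2.minAreaRect(p))
for q in cv2.boxPoints(cv2.minAreaRect(p)): print(q,onz(C["top"],q,.367))
p=brown("side",(305,222,95,45),0,(5,90,60),(18,255,255)).astype(np.int32)
h=cv2.approxPolyDP(cv2.convexHull(p),2,True)[:,0]; print(h.tolist())
# hook brass in top
for n,b in(("top",(350,135,30,35)),("side",(318,235,16,30))):
    p=brown(n,b,0,(20,110,60),(32,255,255)); print(n,"hook",len(p),p[p[:,1].argmin()],p[p[:,1].argmax()],p[p[:,0].argmin()],p[p[:,0].argmax()])
```

```text
side bar 84 [258.28571429 198.66666667] [array([0.56690008, 0.11100359, 0.19      ]), array([0.46999098, 0.12343614, 0.19      ])] [0.51844553 0.11721986 0.19      ] 0.09770333493855579 -7.310588568782428
top bar 129 [253.3875969  195.84496124] [array([0.56603445, 0.11049139, 0.19      ]), array([0.47098909, 0.12273456, 0.19      ])] [0.51851177 0.11661297 0.19      ] 0.09583066731902798 -7.340075847448523
beam top rect ((395.9725341796875, 127.38706970214844), (30.237558364868164, 97.37922668457031), 36.52885437011719)
[354.84235 157.51285] [ 0.60629874 -0.11892773  0.367     ]
[412.8051   79.26306] [ 0.78984764 -0.25004391  0.367     ]
[437.10272  97.26129] [ 0.74853761 -0.30537624  0.367     ]
[379.13995 175.51108] [ 0.56584491 -0.1744943   0.367     ]
[[391, 254], [374, 266], [361, 266], [310, 240], [312, 227], [378, 233], [393, 241]]
top hook 48 [358 146] [370 158] [358 146] [373 157]
side hook 16 [326 245] [325 255] [325 253] [327 245]
```

Run:
```python
import cv2,numpy as np
s=cv2.imread("pics/side0.png");t=cv2.imread("pics/top0.png")
a=cv2.resize(t[110:185,350:400],(400,600),interpolation=cv2.INTER_CUBIC)
b=cv2.resize(s[222:282,305:345],(400,600),interpolation=cv2.INTER_CUBIC)
cv2.imwrite("pics/crop2.png",np.hstack([a,b]))
```

```text
(no output)
```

View pics/crop2.png

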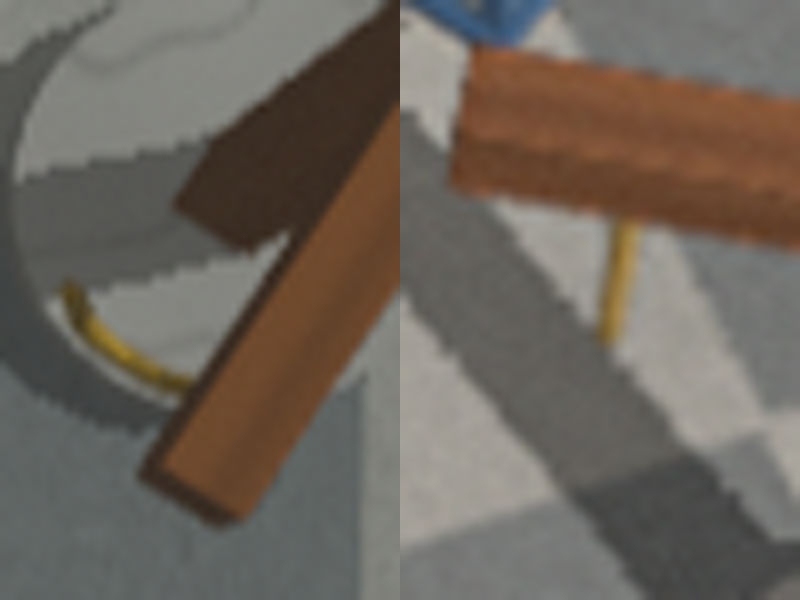

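Request:
{"api": "apply_moves", "payload": {
  "rows": [
    [0, 0, -0.15, 0, 0, 0, 100],
    [0, 0, -0.3, 0, 0, 0, 100],
    [0, 0, -0.3, 0, 0, 0, 100]
  ]
}}

```text
time: 0.45
tcp_pos: [0.2559, -0.5425, 0.2389]
ee_rot: [[0.738, 0.675, -0.0], [0.675, -0.738, 0.001], [0.0, -0.001, -1.0]]
force: [0.9, -0.5, 0.8]
width: 0.997
grasp_force: 0.0
```

```bash
python3 -c "
from h import *
s=telemetry.read_state();print(s['q'],s['ee_rot'],s['tcp_pos'])"
```

```text
[-6.47458928e+01  1.79800323e+01 -2.72064366e+00  6.93375508e+01
 -2.32437713e-04  7.27885646e+01] [[ 7.37683527e-01  6.75146600e-01 -2.88311700e-04]
 [ 6.75146633e-01 -7.37683307e-01  6.01685841e-04]
 [ 1.93543421e-04 -6.38506407e-04 -9.99999777e-01]] [ 0.2558888  -0.54246417  0.23894441]
```

Run:
```python
from h import *
t=viewer.get_calibration("top");s=viewer.get_calibration("side")
T=lambda x,y,z:onz(t,(350+x/8-.44,110+y/8-.44),z); S=lambda x,y,z:onz(s,(305+(x-400)/10-.45,222+y/10-.45),z)
L1,L2=T(162,465,.367),T(400,105,.367);R1,R2=T(240,517,.367),T(400,290,.367)
for a,b in((L1,L2),(R1,R2)):print("edge",a,b,np.degrees(np.arctan2(*(b-a)[1::-1])))
print("end mid top",(L1+R1)/2,np.linalg.norm(R1-L1),"low",T(140,478,.335),T(222,528,.335))
print("side",S(472,45,.367),S(460,140,.367),S(452,187,.335))
a,b=S(452,187,.335),S(800,250,.335);print("side low edge",np.degrees(np.arctan2(*(b-a)[1::-1])));a,b=S(472,45,.367),S(800,100,.367);print("side top edge",np.degrees(np.arctan2(*(b-a)[1::-1])))
print("tip",T(68,288,.28))
```

```text
edge [ 0.58344832 -0.1531946   0.367     ] [ 0.68842278 -0.22027479  0.367     ] -32.57916003285815
edge [ 0.568905   -0.17542985  0.367     ] [ 0.63495385 -0.22049191  0.367     ] -34.303898530587645
end mid top [ 0.57617666 -0.16431222  0.367     ] 0.0265690455839404 low [ 0.58275313 -0.15411539  0.335     ] [ 0.56838475 -0.17820265  0.335     ]
side [ 0.58127892 -0.15340757  0.367     ] [ 0.56632363 -0.18089106  0.367     ] [ 0.56859169 -0.17528549  0.335     ]
side low edge -32.26253761943063
side top edge -31.549619092730328
tip [ 0.64710483 -0.14373404  0.28      ]
```

```bash
cat >> h.py <<'E'
from scipy.spatial.transform import Rotation as Ro
def Rt(yaw,a):
    c,s=np.cos(np.radians(yaw)),np.sin(np.radians(yaw)); a=np.radians(a); e=np.array([c,s,0]);u=np.array([0,0,1.])
    z=np.sin(a)*e-np.cos(a)*u; x=-np.cos(a)*e-np.sin(a)*u
    return np.c_[x,np.cross(z,x),z]
def row(P,R,s=None):
    s=s or telemetry.read_state(); R0=np.array(s['ee_rot'])
    return np.round(Ro.from_matrix(R0.T@R).as_rotvec(),4).tolist()+np.round(R0.T@(np.array(P)-s['tcp_pos'])*100,2).tolist()
E
python3 - <<'E'
from h import *
e=np.array([.992,-.127,0]); R=Rt(-7.3,45); g=np.array([.5185,.117,0])-.054*e; g[2]=.138; P=g+.011*R[:,2]; print(P,R)
print(row(P+[0,0,.14],R))
E
```

```text
[0.47264713 0.12286967 0.13022183] [[-0.70137529  0.12706461  0.70137529]
 [ 0.08984825  0.99189444 -0.08984825]
 [-0.70710678  0.         -0.70710678]]
[-0.883, -0.4103, -2.1315, 60.91, -34.45, -3.09]
```

Request:
{"api": "apply_moves", "payload": {
  "rows": [
    [-0.883, -0.41, -2.13, 60.9, -34.5, -3.1, 100],
    [-0.883, -0.41, -2.13, 60.9, -34.5, -3.1, 100],
    [-0.883, -0.41, -2.13, 60.9, -34.5, -3.1, 100],
    [-0.883, -0.41, -2.13, 60.9, -34.5, -3.1, 100],
    [-0.883, -0.41, -2.13, 60.9, -34.5, -3.1, 100],
    [-0.883, -0.41, -2.13, 60.9, -34.5, -3.1, 100],
    [-0.883, -0.41, -2.13, 60.9, -34.5, -3.1, 100],
    [-0.883, -0.41, -2.13, 60.9, -34.5, -3.1, 100],
    [-0.883, -0.41, -2.13, 60.9, -34.5, -3.1, 100],
    [-0.883, -0.41, -2.13, 60.9, -34.5, -3.1, 100],
    [-0.883, -0.41, -2.13, 60.9, -34.5, -3.1, 100],
    [-0.883, -0.41, -2.13, 60.9, -34.5, -3.1, 100]
  ]
}}

```text
time: 1.65
tcp_pos: [0.4407, 0.0274, 0.2664]
ee_rot: [[-0.579, 0.588, 0.566], [0.562, 0.79, -0.245], [-0.591, 0.176, -0.787]]
force: [1.1, 0.1, 1.4]
width: 1.003
grasp_force: 0.0
```

```bash
python3 -c "
from h import *
s=telemetry.read_state();print(s['time'],s['q'].round(1),s['tcp_pos'])
R=Rt(-7.3,45);print(row([.4726,.1229,.27],R))"
```

```text
1.65 [ 22.4 -24.3 -49.8  35.9 -26.3  55.7] [0.44068539 0.02740641 0.2663892 ]
[-0.2042, -0.0929, -0.4995, 3.31, 9.48, -0.82]
```

Request:
{"api": "apply_moves", "payload": {
  "rows": [
    [-0.204, -0.093, -0.5, 3.3, 9.5, -0.8, 100],
    [-0.204, -0.093, -0.5, 3.3, 9.5, -0.8, 100],
    [-0.204, -0.093, -0.5, 3.3, 9.5, -0.8, 100],
    [-0.204, -0.093, -0.5, 3.3, 9.5, -0.8, 100],
    [-0.204, -0.093, -0.5, 3.3, 9.5, -0.8, 100],
    [-0.204, -0.093, -0.5, 3.3, 9.5, -0.8, 100]
  ]
}}

```text
time: 2.25
tcp_pos: [0.4731, 0.12, 0.2692]
ee_rot: [[-0.703, 0.134, 0.698], [0.096, 0.991, -0.094], [-0.704, 0.001, -0.71]]
force: [0.8, -0.3, -0.7]
width: 1.003
grasp_force: 0.0
```

```bash
python3 -c "
from h import *
s=telemetry.read_state();print(s['time'],s['q'].round(1),s['tcp_pos'])
R=Rt(-7.3,45);print(row([.4726,.1229,.1302],R))
cv2.imwrite('pics/w1.png',viewer.read_camera('wrist')[...,::-1])"
```

```text
2.25 [ 31.3 -23.8 -54.1  22.  -26.3  29.9] [0.47311308 0.12004582 0.2691576 ]
[-0.0042, -0.0037, -0.0059, 9.85, 0.26, 9.8]
```

View pics/w1.png

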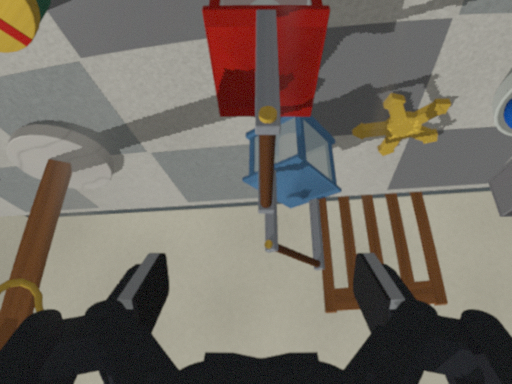

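The wrist view shows the red lantern's near strap (column 266) and bar centred between the fingers (148 and 372). The blue lantern is well beyond it. I'll descend vertically.

Request:
{"api": "apply_moves", "payload": {
  "rows": [
    [0, 0, 0, 2.5, 0.3, 2.5, 100],
    [0, 0, 0, 5, 0.3, 5, 100],
    [-0.004, -0.004, -0.006, 7, 0.3, 7, 100],
    [-0.004, -0.004, -0.006, 8.5, 0.3, 8.5, 100],
    [-0.004, -0.004, -0.006, 9.85, 0.3, 9.8, 100],
    [-0.004, -0.004, -0.006, 9.85, 0.3, 9.8, 100]
  ]
}}

```text
time: 2.9
tcp_pos: [0.4968, 0.1481, 0.1571]
ee_rot: [[-0.734, 0.148, 0.662], [0.091, 0.989, -0.12], [-0.673, -0.028, -0.739]]
force: [-0.2, 0.5, 0.1]
width: 0.998
grasp_force: 0.0
```

```bash
python3 -c "
from h import *
s=telemetry.read_state();print(s['time'],s['q'].round(1),s['tcp_pos'],s['force'])
R=Rt(-7.3,45);print(row([.4726,.1229,.1302],R))
c=viewer.get_calibration('wrist');print(proj(c,[.465,.1239,.197]),proj(c,[.465,.1239,.10]))
cv2.imwrite('pics/w2.png',viewer.read_camera('wrist')[...,::-1])"
```

```text
2.9 [ 33.5  -7.9 -58.6   5.9 -27.8  32.9] [0.49676831 0.1481471  0.15710059] [-0.22120514  0.4508511   0.08935866]
[-0.0351, -0.0476, 0.0038, 3.35, -2.78, 0.69]
[176.40028919 348.13612577] [206.31698694 130.86933857]
```

View pics/w2.png

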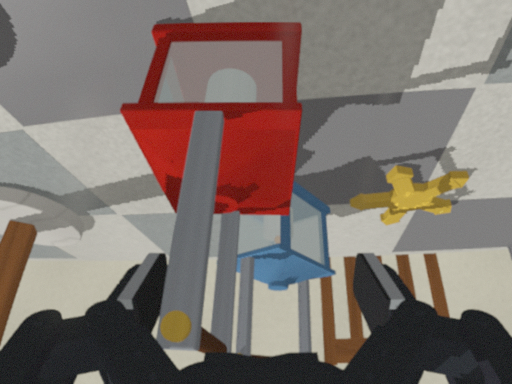

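The picture shows the strap at column 190, left of the jaw centre at 260. q3 has hit its limit, so a 45° tilt is too much this close to the base. I'll fit a rough arm model to choose a feasible tilt.

```bash
cat > kin.py <<'E'
from h import *
from scipy.optimize import least_squares
def rot(q): # yaw, pitch(0 horizontal), q5, q6 ; tool z = col
    y,p=Ro.from_euler('z',q[0],degrees=True),Ro.from_euler('y',q[1]-q[2]+q[3],degrees=True)
    b=Ro.from_matrix(np.c_[[0,0,-1.],[0,1,0],[1,0,0]]) # q=0: tool z=+x ahead, x=down
    return y*p,lambda s5,s6:(y*p*Ro.from_euler('z',s5*q[4],degrees=True)*b*Ro.from_euler('z',s6*q[5],degrees=True))
def fk(k,q,s5=1):
    yp,f=rot(q); y=Ro.from_euler('z',q[0],degrees=True)
    v=lambda a,x,z: Ro.from_euler('y',a,degrees=True).apply([x,0,z])
    loc=np.array([k[0],0,k[1]])+v(q[1],k[2],k[3])+v(q[1]-q[2],k[4],k[5])+v(q[1]-q[2]+q[3],k[6],0)
    R=f(s5,1).as_matrix(); return y.apply(loc)+k[7]*R[:,2],R
Q=np.array([[-64.744,17.962,-2.699,69.339,0,90],[22.4,-24.3,-49.8,35.9,-26.3,55.7],[31.3,-23.8,-54.1,22,-26.3,29.9],[33.5,-7.9,-58.6,5.9,-27.8,32.9]])
P=np.array([[.256,-.543,.239],[.44069,.02741,.26639],[.47311,.12005,.26916],[.49677,.14815,.1571]])
k0=np.array([0,.3,0,.4,.4,0,.1,.2])
def fit(Q,P): return least_squares(lambda k:np.r_[np.concatenate([fk(k,q)[0]-p for q,p in zip(Q,P)])*1000,(k-k0)*3],k0)
lo=np.array([-152,-39.4,-58.7,-118,-81,-179.]);hi=np.array([152,99,71,123,83,179.])
def ik(k,p,R,q0):
    o=least_squares(lambda q:np.r_[(fk(k,q)[0]-p)*100,(R.T@fk(k,q)[1]-np.eye(3)).ravel()*20],np.clip(q0,lo+.1,hi-.1),bounds=(lo,hi)); return o.x,fk(k,o.x)[0]-p,2*o.cost
E
python3 - <<'E'
from kin import *
s=telemetry.read_state()
print(fk(k0,s['q'])[1].round(3),s['ee_rot'].round(3))
f=fit(Q,P);k=f.x;print(k.round(3),[((fk(k,q)[0]-p)*1000).round(1) for q,p in zip(Q,P)])
strap=np.array([.465,.1239,0])
for a in(20,25,30,35,40):
    R=Rt(-7.3,a)
    for z in(.13,.14,.15):
        q,e,c=ik(k,strap+[0,0,z]+.011*R[:,2],R,s['q']);print(a,z,q.round(1),(e*1000).round(1),round(c,4))
E
```

```text
[[-0.734  0.148  0.663]
 [ 0.091  0.989 -0.12 ]
 [-0.673 -0.028 -0.739]] [[-0.734  0.148  0.663]
 [ 0.091  0.989 -0.12 ]
 [-0.673 -0.028 -0.739]]
[-0.001  0.285 -0.     0.523  0.443  0.075  0.134  0.323] [array([0.1, 0.1, 0. ]), array([ 0.2, -0.3, -0.1]), array([-0.2,  0.2,  0.1]), array([-0.1,  0.1, -0. ])]
20 0.13 [ 20.9  -2.6 -47.   27.8  -9.3  26.8] [-0. -0.  0.] 0.0
20 0.14 [ 20.9  -3.3 -46.2  29.4  -9.3  26.8] [-0.  0. -0.] 0.0
20 0.15 [ 20.9  -4.1 -45.3  31.   -9.3  26.8] [-0. -0.  0.] 0.0
25 0.13 [ 22.8  -5.  -51.4  21.7 -12.2  27.7] [-0. -0.  0.] 0.0
25 0.14 [ 22.8  -5.9 -50.5  23.4 -12.2  27.7] [-0. -0.  0.] 0.0
25 0.15 [ 22.8  -6.7 -49.7  25.1 -12.2  27.7] [-0. -0. -0.] 0.0
30 0.13 [ 24.8  -7.  -55.7  15.3 -15.4  28.6] [-0. -0.  0.] 0.0
30 0.14 [ 24.8  -8.  -54.9  17.1 -15.4  28.6] [-0. -0. -0.] 0.0
30 0.15 [ 24.8  -8.9 -54.   18.8 -15.4  28.6] [-0. -0. -0.] 0.0
35 0.13 [ 27.1  -7.9 -58.7  10.2 -18.9  29.6] [1.8 1.3 1.8] 0.2858
35 0.14 [ 27.   -9.3 -58.7  11.  -18.9  29.3] [0.6 0.5 0.7] 0.0369
35 0.15 [ 27.  -10.6 -58.3  12.2 -18.9  29.2] [0. 0. 0.] 0.0
40 0.13 [ 29.9  -7.3 -58.7   9.  -23.1  31.8] [7.  6.  7.4] 5.0605
40 0.14 [ 29.7  -8.7 -58.7   9.8 -23.   31.4] [5.8 5.  6.5] 3.6676
40 0.15 [ 29.7 -10.2 -58.7  10.6 -22.9  31.1] [4.7 4.1 5.5] 2.4642
```

Run:
```python
from kin import *
s=telemetry.read_state();k=fit(Q,P).x
strap=np.array([.465,.1239,.14]);R=Rt(-7.3,33);p=strap+.007*R[:,2]
print(s['tcp_pos'],row(s['tcp_pos']+[0,0,.1],s['ee_rot']))
for d in(.1,.05,0):
    print(p+[0,0,d],row(p+[0,0,d],R),ik(k,p+[0,0,d],R,s['q'])[0].round(1),ik(k,p+[0,0,d],R,s['q'])[2])
yaw=-32.5;ex=np.array([np.cos(np.radians(yaw)),np.sin(np.radians(yaw)),0]);ey=np.array([-ex[1],ex[0],0]);seat=np.array([.631,-.171,.249])
R2=Rt(yaw,33);off=-.054*ex+[0,0,-.05]+.007*R2[:,2]
for n,d in(("lift",None),("pre",.12*ey+[0,0,.055]),("entry",[0,0,.055]),("seat",[0,0,0]),("back",-.12*ex)):
    t,RR=(p+[0,0,.13],R) if d is None else (seat+off+d,R2)
    q,e,c=ik(k,t,RR,s['q']);print(n,t.round(4),q.round(1),round(c,5))
```

```text
[0.49665875 0.14789652 0.15776948] [0.0, 0.0, 0.0, -6.73, -0.28, -7.39]
[0.46878157 0.12341557 0.23412931] [-0.0353, 0.1625, 0.0004, -3.32, -3.05, -7.2] [ 26.3 -17.  -47.7  30.9 -17.6  29.2] 2.7421180499780338e-27
[0.46878157 0.12341557 0.18412931] [-0.0353, 0.1625, 0.0004, 0.05, -2.91, -3.5] [ 26.3 -13.9 -52.7  22.7 -17.6  29.2] 2.8137080085164963e-27
[0.46878157 0.12341557 0.13412931] [-0.0353, 0.1625, 0.0004, 3.42, -2.77, 0.19] [ 26.3  -9.6 -57.3  13.8 -17.6  29.2] 1.5565449039110497e-25
lift [0.4688 0.1234 0.2641] [ 26.3 -18.3 -44.5  35.4 -17.6  29.2] 0.0
pre [ 0.6531 -0.0428  0.2481] [  5.8   3.5 -28.1  31.4 -19.7  33.6] 0.0
entry [ 0.5887 -0.144   0.2481] [ -6.4  -4.2 -36.2  27.7 -13.9  22.3] 0.0
seat [ 0.5887 -0.144   0.1931] [ -6.4  -1.1 -41.2  19.7 -13.9  22.3] 0.0
back [ 0.4875 -0.0796  0.1931] [  2.5 -13.  -50.8  24.2 -18.2  30.4] 0.0
```

Request:
{"api": "apply_moves", "payload": {
  "rows": [
    [0, 0, 0, -3.4, -0.1, -3.7, 100],
    [0, 0, 0, -6.7, -0.3, -7.4, 100],
    [-0.035, 0.1625, 0, -3.3, -3.05, -7.2, 100],
    [-0.035, 0.1625, 0, -3.3, -3.05, -7.2, 100],
    [-0.035, 0.1625, 0, -3.3, -3.05, -7.2, 100],
    [-0.035, 0.1625, 0, -3.3, -3.05, -7.2, 100]
  ]
}}

```text
time: 3.55
tcp_pos: [0.4688, 0.1233, 0.2351]
ee_rot: [[-0.83, 0.126, 0.543], [0.106, 0.992, -0.069], [-0.547, 0.0, -0.837]]
force: [-0.0, 0.2, -0.3]
width: 0.999
grasp_force: 0.0
```

Run:
```python
from kin import *
s=telemetry.read_state();print(s['tcp_pos'],s['ee_rot'].round(3),s['q'].round(1))
R=Rt(-7.3,33);p=np.array([.465,.1239,.14])+.007*R[:,2];print(row(p,R),row(p+[0,0,.1],R))
# lantern unmoved?
C=viewer.get_calibration("side");im=viewer.read_camera("side");h=cv2.cvtColor(im,cv2.COLOR_RGB2HSV)
```

```text
[0.46876625 0.12332864 0.2350604 ] [[-0.83   0.126  0.543]
 [ 0.106  0.992 -0.069]
 [-0.547  0.    -0.837]] [ 26.4 -17.1 -47.9  30.7 -17.6  29.1]
[0.0008, 0.0032, 0.0004, 5.52, 0.0, 8.45] [0.0008, 0.0032, 0.0004, 0.05, 0.01, 0.08]
```

Accurate. I'll descend, then check through the wrist camera numerically and close.

Request:
{"api": "apply_moves", "payload": {
  "rows": [
    [0, 0, 0, 1.5, 0, 2.3, 100],
    [0, 0.003, 0, 3, 0, 4.6, 100],
    [0, 0.003, 0, 4.3, 0, 6.6, 100],
    [0, 0.003, 0, 5.1, 0, 7.8, 100],
    [0, 0.003, 0, 5.5, 0, 8.45, 100],
    [0, 0.003, 0, 5.5, 0, 8.45, 100]
  ]
}}

```text
time: 4.2
tcp_pos: [0.4675, 0.1235, 0.1324]
ee_rot: [[-0.834, 0.124, 0.537], [0.104, 0.992, -0.069], [-0.542, -0.002, -0.84]]
force: [-0.3, -0.3, 0.0]
width: 0.999
grasp_force: 0.0
```

Run:
```python
from kin import *
s=telemetry.read_state();print(s['tcp_pos'],s['q'].round(1),s['force'].round(1))
R=Rt(-7.3,33);p=np.array([.465,.1239,.14])+.007*R[:,2];print(row(p,R))
cv2.imwrite('pics/w3.png',viewer.read_camera('wrist')[...,::-1])
```

```text
[0.46750602 0.12350784 0.13241123] [ 26.4  -9.5 -57.5  13.7 -17.5  29.1] [-0.3 -0.3  0. ]
[0.0002, -0.0034, 0.0032, -0.2, 0.01, -0.08]
```

View pics/w3.png

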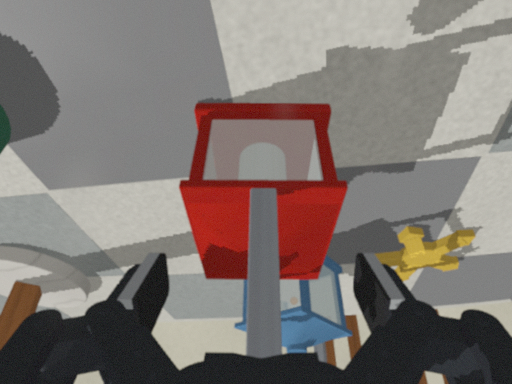

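The strap (column 263) is centred between the pads (165 and 357), and the roof is clear. Closing.

Request:
{"api": "apply_moves", "payload": {
  "rows": [
    [0, 0, 0, 0, 0, 0, 60],
    [0, 0, 0, 0, 0, 0, 30],
    [0, 0, 0, 0, 0, 0, 15],
    [0, 0, 0, 0, 0, 0, 0],
    [0, 0, 0, 0, 0, 0, 0],
    [0, 0, 0, 0, 0, 0, 0],
    [0, 0, 0, 0, 0, 0, 0],
    [0, 0, 0, 0, 0, 0, 0]
  ],
  "newtons": 110
}}

```text
time: 5.05
tcp_pos: [0.4688, 0.1239, 0.1344]
ee_rot: [[-0.832, 0.125, 0.54], [0.105, 0.992, -0.067], [-0.544, 0.001, -0.839]]
force: [-4.1, 2.7, 5.7]
width: 0.139
grasp_force: 107.5
```

Run:
```python
from kin import *
s=telemetry.read_state();print(s['tcp_pos'],s['q'].round(1),s['force'].round(1),s['width'],s['grasp_force'])
print(row(s['tcp_pos']+[0,0,.13],s['ee_rot']))
```

```text
[0.46879336 0.12394344 0.13439517] [ 26.3  -9.6 -57.4  13.8 -17.4  29. ] [-4.1  2.7  5.7] 0.1389498958964702 107.46169924736023
[0.0, 0.0, 0.0, -7.07, 0.01, -10.91]
```

Request:
{"api": "apply_moves", "payload": {
  "rows": [
    [0, 0, 0, -0.3, 0, -0.4, 0],
    [0, 0, 0, -0.8, 0, -1.2, 0],
    [0, 0, 0, -1.6, 0, -2.4, 0],
    [0, 0, 0, -2.7, 0, -4.1, 0],
    [0, 0, 0, -3.8, 0, -5.8, 0],
    [0, 0, 0, -4.9, 0, -7.5, 0],
    [0, 0, 0, -5.9, 0, -9.1, 0],
    [0, 0, 0, -6.6, 0, -10.2, 0],
    [0, 0, 0, -7, 0, -10.8, 0],
    [0, 0, 0, -7, 0, -10.8, 0],
    [0, 0, 0, -7, 0, -10.8, 0]
  ]
}}

```text
time: 6.15
tcp_pos: [0.4678, 0.1231, 0.2614]
ee_rot: [[-0.834, 0.125, 0.538], [0.105, 0.992, -0.069], [-0.542, -0.001, -0.84]]
force: [-0.2, -0.9, -4.4]
width: 0.14
grasp_force: 107.3
```

Run:
```python
from kin import *
s=telemetry.read_state();print(s['time'],s['tcp_pos'],s['force'].round(1),s['width'],s['grasp_force'])
ims=[viewer.read_camera(n)[...,::-1] for n in("side","top")]
for n,i in zip("st",ims): cv2.imwrite(f"pics/l{n}.png",i)
m=[]
for n,i in zip(("side","top"),ims):
    u,v=proj(viewer.get_calibration(n),s['tcp_pos']+np.array([.04,0,0])).astype(int); print(u,v); m.append(cv2.resize(i[max(v-50,0):v+50,u-33:u+33],(396,600),interpolation=cv2.INTER_CUBIC))
cv2.imwrite("pics/l.png",np.hstack(m))
```

```text
6.15 [0.46782661 0.12313915 0.2613782 ] [-0.2 -0.9 -4.4] 0.1401598882699109 107.33760595321655
254 184
249 199
```

View pics/l.png

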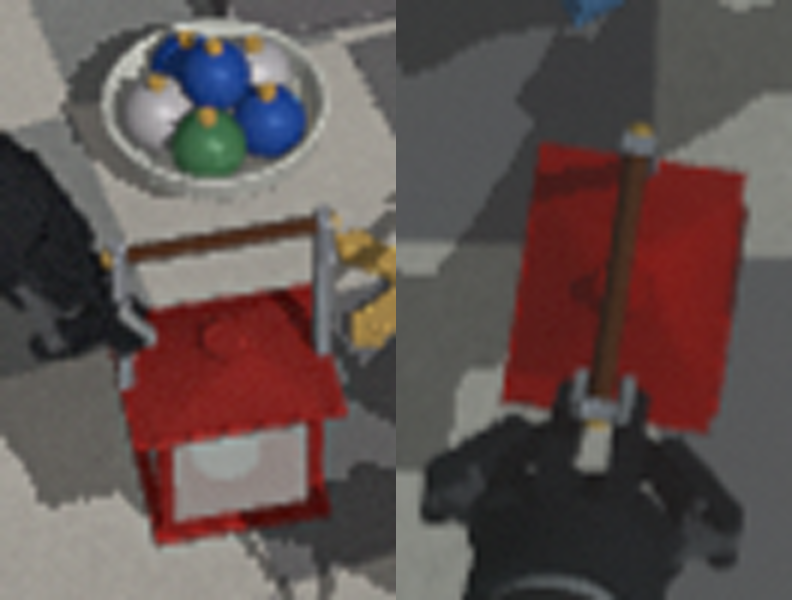

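The crop shows the strap held in the jaws, with the bar from (130,252) to (315,226) in the side view and from (605,393) to (634,157) in the top view. I'll triangulate it to check tilt and slip.

Run:
```python
from kin import *
s=telemetry.read_state();S,T=viewer.get_calibration("side"),viewer.get_calibration("top")
fs=lambda x,y:(221+x/6-.42,134+y/6-.42); ft=lambda x,y:(216+(x-396)/6-.42,149+y/6-.42)
n=tri([ray(S,fs(130,252)),ray(T,ft(605,393))]);f=tri([ray(S,fs(315,226)),ray(T,ft(634,157))]);m=(n+f)/2
print(n,f,m,np.linalg.norm(f-n),"yaw",np.degrees(np.arctan2(f[1]-n[1],f[0]-n[0])),"pitch",np.degrees(np.arcsin((f-n)[2]/np.linalg.norm(f-n))))
R=Rt(-7.3,33);pc=np.array([.4688,.12365,.1344]); print("expected",np.array([.5185,.117,.19])+s['tcp_pos']-pc)
print(s['tcp_pos'],s['force'],s['ft_torque'])
k=fit(Q,P).x
yaw=-32.5;ex=np.array([np.cos(np.radians(yaw)),np.sin(np.radians(yaw)),0]);ey=np.array([-ex[1],ex[0],0]);seat=np.array([.631,-.171,.249])
# bar offset in tool frame from the grasp
R0=s['ee_rot']; o=R0.T@(np.array([.5185,.117,.19])-pc); print("o",o)
R2=Ro.from_euler('z',yaw+7.3,degrees=True).as_matrix()@R0
for d in(.13*ey+[0,0,.055],.0*ey+[0,0,.055],[0,0,0]):
    t=seat+d-R2@o; print(t,row(t,R2))
```

```text
[0.47053431 0.11987878 0.32164264] [0.56647504 0.11010013 0.31500589] [0.51850467 0.11498945 0.31832426] 0.09666588042086038 yaw -5.819709466634026 pitch -3.9368292233859337
expected [0.51746482 0.11643586 0.31675373]
[0.46776482 0.12308586 0.26115373] [ 0.56731507  0.99673157 -3.81128034] [0.0784083  1.22241353 0.01835274]
o [-0.07226747 -0.00043795 -0.01956768]
[ 0.65871048 -0.03418078  0.2484    ] [0.2383, 0.0005, 0.3697, -16.88, -13.21, 12.41]
[ 0.58886153 -0.14382167  0.2484    ] [0.2383, 0.0005, 0.3697, -12.2, -24.96, 9.41]
[ 0.58886153 -0.14382167  0.1934    ] [0.2383, 0.0005, 0.3697, -9.22, -24.96, 14.04]
```

Run:
```python
from kin import *
s=telemetry.read_state()
T=viewer.get_calibration("top");print("blue~",onz(T,(248,120),.197),"tin",onz(T,(335,228),.05))
o=np.array([-.0723,-.0004,-.0196]);R0=s['ee_rot'];yaw=-32.5;ex=np.array([np.cos(np.radians(yaw)),np.sin(np.radians(yaw)),0]);ey=np.array([-ex[1],ex[0],0]);seat=np.array([.631,-.171,.249])
for b,y in((np.array([.54,0,.312]),-12.6),(seat+.08*ey+[0,0,.058],-25.2)):
    R2=Ro.from_euler('z',y,degrees=True).as_matrix()@R0; print(b,row(b-R2@o,R2))
```

```text
blue~ [0.72412157 0.13486521 0.197     ] tin [ 0.43431806 -0.12449254  0.05      ]
[0.54  0.    0.312] [0.1191, 0.0002, 0.1848, -2.95, -10.18, 2.48]
[ 0.67398397 -0.10352868  0.307     ] [0.2383, 0.0005, 0.3697, -15.24, -17.73, 11.01]
```

Request:
{"api": "apply_moves", "payload": {
  "rows": [
    [0.006, 0, 0.009, -0.1, -0.5, 0.1, 0],
    [0.018, 0, 0.028, -0.4, -1.5, 0.4, 0],
    [0.036, 0, 0.055, -0.9, -3, 0.7, 0],
    [0.057, 0, 0.09, -1.4, -4.9, 1.2, 0],
    [0.08, 0, 0.125, -2, -6.8, 1.7, 0],
    [0.1, 0, 0.155, -2.6, -8.6, 2.2, 0],
    [0.119, 0, 0.185, -3.6, -10.3, 2.9, 0],
    [0.139, 0, 0.216, -5.4, -11.6, 4.2, 0],
    [0.159, 0, 0.246, -7.4, -12.9, 5.5, 0],
    [0.179, 0, 0.277, -9.4, -14.2, 6.9, 0],
    [0.197, 0, 0.306, -11.3, -15.3, 8.2, 0],
    [0.213, 0, 0.33, -12.8, -16.2, 9.3, 0]
  ]
}}

```text
time: 7.45
tcp_pos: [0.6061, -0.0589, 0.2538]
ee_rot: [[-0.728, 0.498, 0.471], [0.419, 0.867, -0.271], [-0.543, 0.0, -0.839]]
force: [-0.3, 1.2, -4.0]
width: 0.144
grasp_force: 107.4
```

Run:
```python
from kin import *
s=telemetry.read_state();print(s['time'],s['tcp_pos'],s['grasp_force'])
R0=np.array([[-.834,.125,.538],[.105,.992,-.069],[-.542,-.001,-.84]])
o=np.array([-.0723,-.0004,-.0196]);yaw=-32.5;ex=np.array([np.cos(np.radians(yaw)),np.sin(np.radians(yaw)),0]);ey=np.array([-ex[1],ex[0],0]);seat=np.array([.631,-.171,.249])
b=seat+.08*ey+[0,0,.058]
R2=Ro.from_euler('z',-25.2,degrees=True).as_matrix()@R0; print(b,row(b-R2@o,R2))
```

```text
7.45 [ 0.60606692 -0.05892131  0.25379526] 107.41933107376099
[ 0.67398397 -0.10352868  0.307     ] [0.0248, 0.0016, 0.0359, -2.47, -0.23, 1.89]
```

Request:
{"api": "apply_moves", "payload": {
  "rows": [
    [0.009, 0, 0.013, -0.9, -0.1, 0.7, 0],
    [0.017, 0, 0.025, -1.7, -0.2, 1.3, 0],
    [0.025, 0.001, 0.036, -2.3, -0.2, 1.75, 0],
    [0.025, 0.001, 0.036, -2.5, -0.2, 1.9, 0],
    [0.025, 0.001, 0.036, -2.5, -0.2, 1.9, 0],
    [0.025, 0.001, 0.036, -2.5, -0.2, 1.9, 0]
  ]
}}

```text
time: 8.05
tcp_pos: [0.6308, -0.0739, 0.2518]
ee_rot: [[-0.711, 0.532, 0.459], [0.447, 0.846, -0.289], [-0.542, -0.001, -0.84]]
force: [-0.4, 0.1, -3.4]
width: 0.14
grasp_force: 107.4
```

Run:
```python
from kin import *
s=telemetry.read_state();print(s['time'],s['tcp_pos'],s['ee_rot'],s['grasp_force'],s['force'])
o=np.array([-.0723,-.0004,-.0196]);b=s['tcp_pos']+s['ee_rot']@o;print("bar pred",b)
m=[]
for n in("side","top"):
    i=viewer.read_camera(n)[...,::-1];cv2.imwrite(f"pics/p{n}.png",i);u,v=proj(viewer.get_calibration(n),b-np.array([0,.05,.0])).astype(int); print(u-33,v-50); m.append(cv2.resize(i[v-50:v+50,u-33:u+33],(396,600),interpolation=cv2.INTER_CUBIC))
cv2.imwrite("pics/p.png",np.hstack(m))
```

```text
8.05 [ 0.63084628 -0.07394555  0.25178136] [[-7.11378389e-01  5.32448544e-01  4.58736674e-01]
 [ 4.46974705e-01  8.46462009e-01 -2.89336621e-01]
 [-5.42360030e-01 -7.84129912e-04 -8.40145811e-01]] 107.4419367313385 [-0.35634024  0.10422785 -3.39356044]
bar pred [ 0.67307472 -0.10092941  0.30746116]
306 178
330 83
```

View pics/p.png

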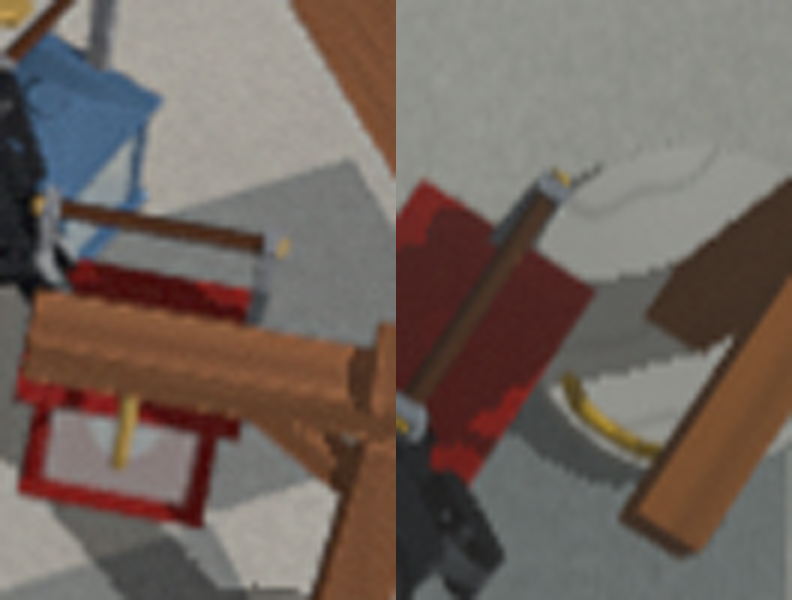

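Run:
```python
from kin import *
s=telemetry.read_state();S,T=viewer.get_calibration("side"),viewer.get_calibration("top")
fs=lambda x,y:(306+x/6-.42,178+y/6-.42); ft=lambda x,y:(330+(x-396)/6-.42,83+y/6-.42)
def q(l,a,b):
    d=b-a;print(l,a,b,(a+b)/2,np.linalg.norm(d),"yaw",np.degrees(np.arctan2(d[1],d[0])),"pitch",np.degrees(np.arcsin(d[2]/np.linalg.norm(d))))
q("bar",tri([ray(S,fs(62,208)),ray(T,ft(413,395))]),tri([ray(S,fs(262,243)),ray(T,ft(546,195))]))
# beam top-left (+y) edge seen in both; free end corner and lower corners
q("beam top +y edge",tri([ray(S,fs(40,292)),ray(T,ft(640,508))]),tri([ray(S,fs(350,347)),ray(T,ft(792,282))]))
print(onz(T,ft(640,508),.367),onz(T,ft(705,555),.367),onz(T,ft(620,518),.335),onz(T,ft(684,558),.335),onz(S,fs(22,380),.335))
print("tip",onz(T,ft(568,380),.28))
```

```text
bar [ 0.63321412 -0.07568177  0.30788141] [ 0.71568454 -0.12834719  0.30866346] [ 0.67444933 -0.10201448  0.30827243] 0.09785514134269746 yaw -32.56220762940976 pitch 0.4579055738088396
beam top +y edge [ 0.58359316 -0.15408479  0.36612985] [ 0.6902074  -0.22049013  0.35475091] [ 0.63690028 -0.18728746  0.36044038] 0.12611798299626004 yaw -31.916973399051322 pitch -5.176526577848503
[ 0.58447376 -0.15418046  0.367     ] [ 0.56691285 -0.17888876  0.367     ] [ 0.58368705 -0.15376499  0.335     ] [ 0.56834878 -0.17883416  0.335     ] [ 0.56647138 -0.17681705  0.335     ]
tip [ 0.64622735 -0.14420292  0.28      ]
```

The bar is level and within about 1.5 mm of where I predicted. Moving in sideways.

Run:
```python
from kin import *
s=telemetry.read_state();o=np.array([-.0723,-.0004,-.0196]);R0=s['ee_rot'];seat=np.array([.6308,-.1705,.249])
b=np.array([.674,-.1015,.308])
for t in(b-[0,0,.006],seat+[0,0,.053],seat): print(row(s['tcp_pos']+t-b,R0))
```

```text
[0.0, 0.0, 0.0, 0.33, 0.0, 0.5]
[0.0, 0.0, 0.0, 0.31, -8.14, 0.52]
[0.0, 0.0, 0.0, 3.19, -8.14, 4.97]
```

Request:
{"api": "apply_moves", "payload": {
  "rows": [
    [0, 0, 0, 0.1, -0.3, 0.2, 0],
    [0, 0, 0, 0.3, -1, 0.5, 0],
    [0, 0, 0, 0.3, -2, 0.5, 0],
    [0, 0, 0, 0.3, -3.1, 0.5, 0],
    [0, 0, 0, 0.3, -4.2, 0.5, 0],
    [0, 0, 0, 0.3, -5.3, 0.5, 0],
    [0, 0, 0, 0.3, -6.4, 0.5, 0],
    [0, 0, 0, 0.3, -7.3, 0.5, 0],
    [0, 0, 0, 0.3, -7.9, 0.5, 0],
    [0, 0, 0, 0.3, -8.15, 0.5, 0],
    [0, 0, 0, 0.3, -8.15, 0.5, 0],
    [0, 0, 0, 0.3, -8.15, 0.5, 0]
  ]
}}

```text
time: 9.35
tcp_pos: [0.5883, -0.1431, 0.2461]
ee_rot: [[-0.711, 0.533, 0.459], [0.447, 0.846, -0.289], [-0.543, -0.0, -0.84]]
force: [0.2, -0.7, -4.0]
width: 0.14
grasp_force: 107.5
```

Run:
```python
from kin import *
s=telemetry.read_state();print(s['time'],s['tcp_pos'],s['force'],s['ft_torque'])
o=np.array([-.0723,-.0004,-.0196]);b=s['tcp_pos']+s['ee_rot']@o+[.001,-.001,.0005];print("bar",b)
seat=np.array([.6308,-.1705,.249]);print(row(s['tcp_pos']+seat-b,s['ee_rot']))
m=[]
for n in("side","top"):
    i=viewer.read_camera(n)[...,::-1];u,v=proj(viewer.get_calibration(n),b).astype(int); print(u-33,v-50); m.append(cv2.resize(i[v-50:v+50,u-33:u+33],(396,600),interpolation=cv2.INTER_CUBIC))
cv2.imwrite("pics/e.png",np.hstack(m))
```

```text
9.35 [ 0.58826159 -0.14312291  0.24613373] [ 0.16618483 -0.69059078 -3.95888836] [ 0.62215618  0.99019641 -0.01701436]
bar [ 0.63145432 -0.171123    0.30233273]
[0.0, 0.0, 0.0, 2.97, 0.02, 4.43]
296 189
338 100
```

View pics/e.png

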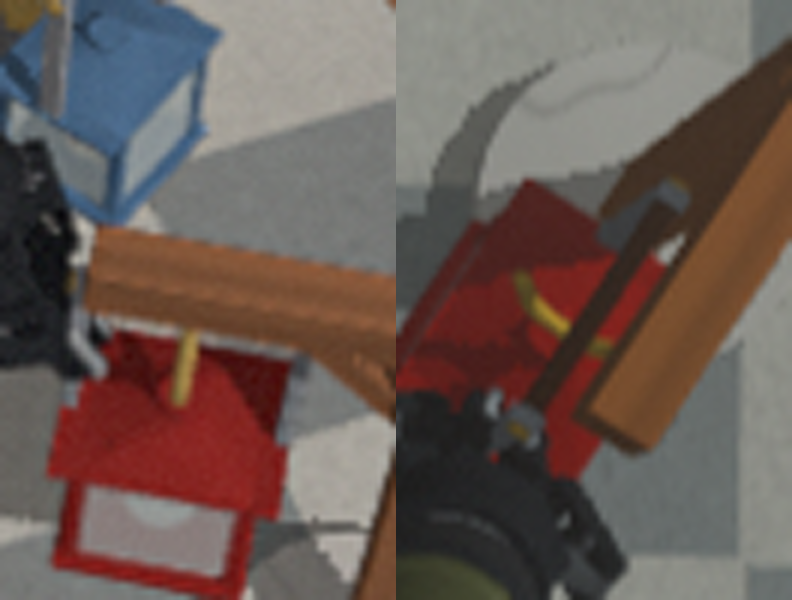

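The top view shows the bar crossing the hook between its tip (520,280) and shank, beside the beam, with everything clear. Lowering.

Request:
{"api": "apply_moves", "payload": {
  "rows": [
    [0, 0, 0, 0.1, 0, 0.2, 0],
    [0, 0, 0, 0.4, 0, 0.55, 0],
    [0, 0, 0, 0.7, 0, 1.05, 0],
    [0, 0, 0, 1.05, 0, 1.55, 0],
    [0, 0, 0, 1.4, 0, 2.1, 0],
    [0, 0, 0, 1.75, 0, 2.6, 0],
    [0, 0, 0, 2.05, 0, 3.05, 0],
    [0, 0, 0, 2.25, 0, 3.4, 0],
    [0, 0, 0, 2.4, 0, 3.6, 0],
    [0, 0, 0, 2.5, 0, 3.7, 0],
    [0, 0, 0, 2.5, 0, 3.7, 0]
  ]
}}

```text
time: 10.55
tcp_pos: [0.5872, -0.1429, 0.2013]
ee_rot: [[-0.711, 0.533, 0.459], [0.447, 0.846, -0.29], [-0.543, -0.001, -0.84]]
force: [-0.6, -0.5, -3.2]
width: 0.138
grasp_force: 107.5
```

Request:
{"api": "apply_moves", "payload": {
  "rows": [
    [0, 0, 0, 0.06, 0, 0.08, 0],
    [0, 0, 0, 0.11, 0, 0.17, 0],
    [0, 0, 0, 0.16, 0, 0.25, 0],
    [0, 0, 0, 0.22, 0, 0.33, 0],
    [0, 0, 0, 0.25, 0, 0.4, 0],
    [0, 0, 0, 0.25, 0, 0.4, 0]
  ]
}}

```text
time: 11.15
tcp_pos: [0.5872, -0.1429, 0.1965]
ee_rot: [[-0.711, 0.533, 0.459], [0.447, 0.846, -0.29], [-0.542, -0.001, -0.84]]
force: [0.0, 0.4, -4.2]
width: 0.144
grasp_force: 107.5
```

Run:
```python
from kin import *
s=telemetry.read_state();print(s['time'],s['tcp_pos'],s['force'],s['ft_torque'])
o=np.array([-.0723,-.0004,-.0196]);b=s['tcp_pos']+s['ee_rot']@o+[.001,-.001,.0005];print("bar",b)
```

```text
11.15 [ 0.58720065 -0.1428853   0.19654347] [ 0.02531477  0.43915757 -4.15140797] [0.64107467 1.02111477 0.02532945]
bar [ 0.63040946 -0.17088748  0.25272927]
```

Request:
{"api": "apply_moves", "payload": {
  "rows": [
    [0, 0, 0, 0.05, 0, 0.08, 0],
    [0, 0, 0, 0.11, 0, 0.17, 0],
    [0, 0, 0, 0.14, 0, 0.21, 0],
    [0, 0, 0, 0.14, 0, 0.21, 0]
  ]
}}

```text
time: 11.55
tcp_pos: [0.5872, -0.1429, 0.1941]
ee_rot: [[-0.711, 0.533, 0.459], [0.447, 0.846, -0.29], [-0.543, -0.001, -0.84]]
force: [0.6, -0.9, -3.2]
width: 0.141
grasp_force: 107.5
```

Request:
{"api": "apply_moves", "payload": {
  "rows": [
    [0, 0, 0, 0.03, 0, 0.04, 0],
    [0, 0, 0, 0.05, 0, 0.08, 0],
    [0, 0, 0, 0.05, 0, 0.08, 0]
  ]
}}

```text
time: 11.85
tcp_pos: [0.5875, -0.143, 0.1936]
ee_rot: [[-0.711, 0.533, 0.459], [0.447, 0.846, -0.29], [-0.543, -0.001, -0.84]]
force: [-1.2, 0.3, -2.0]
width: 0.137
grasp_force: 107.9
```

```bash
python3 -c "
from h import *
s=telemetry.read_state();print(s['time'],s['tcp_pos'],s['force'],s['ft_torque'])"
```

```text
11.85 [ 0.58751782 -0.14295425  0.19361899] [-1.19158832  0.26477039 -2.0152678 ] [ 0.48123392  0.82982825 -0.04653193]
```

Request:
{"api": "apply_moves", "payload": {
  "rows": [
    [0, 0, 0, 0.03, 0, 0.04, 0],
    [0, 0, 0, 0.03, 0, 0.04, 0],
    [0, 0, 0, 0.03, 0, 0.04, 0]
  ]
}}

```text
time: 12.15
tcp_pos: [0.5877, -0.143, 0.1933]
ee_rot: [[-0.71, 0.533, 0.46], [0.447, 0.846, -0.29], [-0.544, -0.0, -0.839]]
force: [-1.3, 0.3, 1.1]
width: 0.139
grasp_force: 108.2
```

```bash
python3 -c "
from h import *
s=telemetry.read_state();print(s['time'],s['tcp_pos'],s['force'],s['ft_torque'])"
```

```text
12.15 [ 0.58766789 -0.14300264  0.19334821] [-1.27329585  0.29817076  1.08798872] [ 0.25093265  0.55010593 -0.16426398]
```

The hook now carries the weight. I'll release gradually.

Request:
{"api": "apply_moves", "payload": {
  "rows": [
    [0, 0, 0, 0, 0, 0, 0],
    [0, 0, 0, 0, 0, 0, 0],
    [0, 0, 0, 0, 0, 0, 0],
    [0, 0, 0, 0, 0, 0, 0]
  ],
  "newtons": 20
}}

```text
time: 12.55
tcp_pos: [0.5877, -0.143, 0.1932]
ee_rot: [[-0.71, 0.533, 0.46], [0.447, 0.846, -0.29], [-0.543, -0.0, -0.839]]
force: [-1.5, 0.0, 2.5]
width: 0.142
grasp_force: 108.4
```

Request:
{"api": "apply_moves", "payload": {
  "rows": [
    [0, 0, 0, 0, 0, 0, 15],
    [0, 0, 0, 0, 0, 0, 17],
    [0, 0, 0, 0, 0, 0, 19],
    [0, 0, 0, 0, 0, 0, 22],
    [0, 0, 0, 0, 0, 0, 26],
    [0, 0, 0, 0, 0, 0, 32],
    [0, 0, 0, 0, 0, 0, 40],
    [0, 0, 0, 0, 0, 0, 50],
    [0, 0, 0, 0, 0, 0, 55],
    [0, 0, 0, 0, 0, 0, 55]
  ]
}}

```text
time: 13.55
tcp_pos: [0.5872, -0.1429, 0.1928]
ee_rot: [[-0.711, 0.533, 0.459], [0.447, 0.846, -0.29], [-0.543, -0.001, -0.84]]
force: [-0.5, 0.2, -0.1]
width: 0.549
grasp_force: 0.0
```

Run:
```python
from kin import *
s=telemetry.read_state();print(s['time'],s['tcp_pos'],s['force'],s['width'],s['grasp_force'])
R=s['ee_rot'];h=R[:,2]*[1,1,0];h/=np.linalg.norm(h);print(row(s['tcp_pos']-.12*h,R))
k=fit(Q,P).x
for d in(.06,.12): print(ik(k,s['tcp_pos']-d*h,R,s['q'])[::2])
```

```text
13.55 [ 0.58724954 -0.14285922  0.19276961] [-0.5416098   0.24055941 -0.12149359] 0.5492729148710085 0.0
[0.0, 0.0, 0.0, 10.08, 0.01, -6.51]
(array([ -2.55804151,  -7.17588739, -46.49324636,  21.38339514,
       -15.59915523,  25.52921158]), np.float64(7.118471904670105e-22))
(array([  2.48821828, -13.22385097, -50.89615798,  24.36736151,
       -18.01843171,  30.1559332 ]), np.float64(6.4109201431502464e-21))
```

Request:
{"api": "apply_moves", "payload": {
  "rows": [
    [0, 0, 0, 0.3, 0, -0.2, 55],
    [0, 0, 0, 0.9, 0, -0.55, 55],
    [0, 0, 0, 1.8, 0, -1.1, 55],
    [0, 0, 0, 2.9, 0, -1.9, 55],
    [0, 0, 0, 4.2, 0, -2.7, 55],
    [0, 0, 0, 5.5, 0, -3.5, 55],
    [0, 0, 0, 6.8, 0, -4.4, 55],
    [0, 0, 0, 8.1, 0, -5.2, 55],
    [0, 0, 0, 9.3, 0, -6, 55],
    [0, 0, 0, 10, 0, -6.5, 55],
    [0, 0, 0, 10, 0, -6.5, 55]
  ]
}}

```text
time: 14.65
tcp_pos: [0.4855, -0.0786, 0.1932]
ee_rot: [[-0.711, 0.532, 0.459], [0.446, 0.847, -0.289], [-0.543, -0.001, -0.84]]
force: [0.5, -0.2, 0.3]
width: 0.553
grasp_force: 0.0
```

Request:
{"api": "apply_moves", "payload": {
  "rows": [
    [0, 0, 0, 0, 0, 0, 55],
    [0, 0, 0, 0, 0, 0, 55],
    [0, 0, 0, 0, 0, 0, 55],
    [0, 0, 0, 0, 0, 0, 55],
    [0, 0, 0, 0, 0, 0, 55],
    [0, 0, 0, 0, 0, 0, 55],
    [0, 0, 0, 0, 0, 0, 55],
    [0, 0, 0, 0, 0, 0, 55],
    [0, 0, 0, 0, 0, 0, 55],
    [0, 0, 0, 0, 0, 0, 55],
    [0, 0, 0, 0, 0, 0, 55],
    [0, 0, 0, 0, 0, 0, 55]
  ]
}}

```text
time: 15.85
tcp_pos: [0.4863, -0.0793, 0.1931]
ee_rot: [[-0.711, 0.533, 0.459], [0.447, 0.846, -0.29], [-0.543, -0.001, -0.84]]
force: [-0.6, -0.2, -0.3]
width: 0.55
grasp_force: 0.0
```

Run:
```python
from kin import *
s=telemetry.read_state();print(s['time'],s['tcp_pos'],s['force'])
C={n:viewer.get_calibration(n) for n in("side","top")};I0={n:cv2.imread(f"pics/{n}0.png") for n in C}
def red(i,hs=((0,130,40),(6,255,255))):
    h=cv2.cvtColor(i,cv2.COLOR_BGR2HSV);m=cv2.inRange(h,*map(np.array,hs))|cv2.inRange(h,np.array((172,130,40)),np.array((180,255,255)));return m
prev=None
for r in range(4):
    out=[]
    for n in C:
        i=viewer.read_camera(n)[...,::-1].copy();cv2.imwrite(f"pics/f{n}{r}.png",i)
        u,v=proj(C[n],[.631,-.171,.10]).astype(int);m=red(i);b=np.zeros_like(m);b[max(v-45,0):v+45,u-40:u+40]=1;M=cv2.moments(m*b,True);out+=[M['m10']/M['m00'],M['m01']/M['m00'],M['m00']]
        if r==0:
            D=cv2.absdiff(i,I0[n]).max(2); 
            for nm,(x,y,w) in {"blue":((313,203,16) if n=="side" else (250,127,20)),"bowl":((257,152,16) if n=="side" else (143,162,22)),"star":((290,178,12) if n=="side" else (200,134,18)),"tin":((260,291,14) if n=="side" else (335,228,16))}.items(): print(n,nm,round(D[y-w:y+w,x-w:x+w].mean(),1))
    print(np.round(out,2))
# far edges of the roof/body: verticality in side via strap positions expected
for nm,p in(("near bar",[-.05,0,.249]),("far bar",[.05,0,.249])):
    e=np.array([.843,-.537,0])*p[0]+np.array([.631,-.171,.249]); print(nm,proj(C["side"],e),proj(C["top"],e))
```

```text
15.85 [ 0.48631585 -0.07927268  0.19309678] [-0.5684688  -0.21240357 -0.32534832]
side blue 2.3
side bowl 2.4
side star 2.2
side tin 2.5
top blue 7.5
top bowl 8.0
top star 8.2
top tin 51.9
[ 322.4   271.35 1048.    353.88  159.24 1136.  ]
[ 322.34  271.33 1045.    353.93  159.21 1141.  ]
[ 322.35  271.39 1046.    353.95  159.21 1130.  ]
[ 322.37  271.39 1048.    353.92  159.19 1138.  ]
near bar [310.15574192 246.09863023] [355.52893422 170.03655466]
far bar [344.11683304 252.40489274] [376.96532181 137.5403711 ]
```

Nothing is moving. I'll check straightness numerically by comparing the predicted body corners with the red contour.

Run:
```python
from kin import *
c=viewer.get_calibration("side");i=cv2.imread("pics/fside3.png");h=cv2.cvtColor(i,cv2.COLOR_BGR2HSV)
m=cv2.inRange(h,np.array((0,130,40)),np.array((6,255,255)))|cv2.inRange(h,np.array((172,130,40)),np.array((180,255,255)))
b=np.zeros_like(m);b[230:330,270:370]=255;m&=b
k,l,s,_=cv2.connectedComponentsWithStats(m);p=np.argwhere(l==1+s[1:,4].argmax())[:,::-1].astype(np.int32)
print(cv2.approxPolyDP(cv2.convexHull(p),1.5,True)[:,0].tolist())
ex=np.array([.843,-.537,0]);ey=np.array([.537,.843,0]);o=np.array([.6308,-.1705,.249])
for t in(0,5):
    a=np.radians(t);R=lambda x,z:(x*np.cos(a)+z*np.sin(a),-x*np.sin(a)+z*np.cos(a))
    for x,y,z in((-.05,-.05,-.19),(.05,-.05,-.19),(-.058,-.05,-.1),(.058,-.05,-.1)):
        X,Z=R(x,z);print(t,(x,y,z),proj(c,o+X*ex+y*ey+[0,0,Z]).round(1))
```

```text
[[341, 259], [340, 280], [333, 296], [304, 291], [303, 273], [309, 252]]
0 (-0.05, -0.05, -0.19) [303.3 291.3]
0 (0.05, -0.05, -0.19) [334.4 297.3]
0 (-0.058, -0.05, -0.1) [302.3 276.9]
0 (0.058, -0.05, -0.1) [340.3 284.2]
5 (-0.05, -0.05, -0.19) [298.3 289.5]
5 (0.05, -0.05, -0.19) [329.  296.8]
5 (-0.058, -0.05, -0.1) [299.7 275.5]
5 (0.058, -0.05, -0.1) [337.2 284.4]
```

The body corners match the upright prediction within about 1 px ((304,291) and (333,296), predicted (303,291) and (334,297)). The lantern hangs straight and still. Handing in.

```bash
python3 -c "
from h import *
print(workorder.finish_job())"
```

```text
the job is handed in; nothing more can be done
None
```

The red lantern hangs upright and still by its bar on the hook, the robot is clear of it, and the job is handed in at about 16 s; the blue lantern, bowl, star and tin look unmoved (the tin checked in the side view only, as it no longer matched its starting picture from above, probably because the arm was over it).

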